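Cover the bead box and hold up its outer lid

TASK

Both lids of the open bead box lie beside it, the outer lid still sitting over the windowed inner lid. Carry the two together by the inner lid's finger tabs and lower them onto the box, not dropped, until the inner lid is fully home; then lift the outer lid off alone, leaving the inner lid shut and undisturbed so the beads show through its window, and finish still holding the outer lid level in the air, at least 10 cm above the box. The box stays standing where it is, and the pliers, jar and spool are left alone.

Things in the scene. Friction and masses are not known exactly. Their poses are not given: they have to be found in the camera images.
- box: Open wooden bead box, loose, about 0.24 kg with its beads, standing upright on the mat: 52 x 52 mm outside, 55 mm high, walls 4 mm, so the square mouth is 44 x 44 mm; the beads inside end 38 mm up. Origin: centre of its underside; x and y along its sides, z up, rim at z = 55 mm. The lids go on in any of the four quarter turns.
- mouth (a point): Centre of the box's mouth, level with its rim, 55 mm above the box's origin. With the inner lid home, that lid's plate rests on the rim and its origin is 43 mm above the box's origin.
- inner_lid: Wooden inner lid with a clear window, loose, about 30 g, at first lying on the mat under the outer lid. A plate 52 x 52 mm (z 12 to 18 mm), under it a square plug 40 x 40 mm (z 0 to 12; lowest 3 mm only 37 x 37) that drops into the box's mouth with 2 mm slack a side. Two finger tabs stick out along its +x and -x. Origin: centre of the plug's underside, z up.
- tab_a (a point): Middle of the end face of the inner lid's tab on its +x side, 33 mm from the lid's centre (66 mm across both tabs), 15 mm above its origin. Each tab, of brass, is 24 mm wide and 6 mm thick and stands 3.5 mm proud of the outer lid's skirt. Gripped across its tabs, the inner lid carries the outer lid along.
- tab_b (a point): The same point of the tab on the inner lid's -x side.
- outer_lid: Wooden outer lid, loose, about 30 g, a square cap 59 x 59 mm, 11.5 mm high, resting by its weight alone over the inner lid's plate (1.5 mm slack all round), axes alike. Skirt 5.5 mm deep; its +x and -x sides have a 30 mm wide, 4 mm deep notch, full height, for the tabs. Origin: centre of the skirt's lower edge, 12.5 mm above the inner lid's origin.
- side_a (a point): Middle of the outer lid's plain +y side, 6 mm above its origin. Gripped across its two plain sides, 59 mm, the outer lid comes off alone; it overhangs the box by 3.5 mm all round.
- side_b (a point): The same point of the outer lid's plain -y side. With both lids on the box, the outer lid's origin is 55.5 mm above the box's origin.
- mat: Grey bead mat 360 x 760 mm, 3 mm thick, fixed on the table; all the things stand or lie on its top, 3 mm above the table. Origin: centre of its underside.
- pliers: Bystander: pair of pliers lying flat, black handles and steel jaws, 150 mm long, 14 mm high. Origin: under the pivot; the jaws point along +x (50 mm), the handles along -x (95 mm), 50 mm wide across the handles.
- jar: Bystander: small clear bead jar with metal screw cap, 45 mm in diameter, 48 mm high. Origin: centre of its underside.
- spool: Bystander: wooden thread spool standing on end, 44 mm in diameter, 28 mm high. Origin: centre of its underside.

How it is judged:
By the outcome, as a careful person would: the job done as asked, in the order asked, and still so for the second after the job is handed in, while the arm keeps its last pose, push and grip.
It also fails if it takes over 54 s, if anything falls off the work surface, if the arm or the gripper's body presses on something with over 40 N, if the wrist force passes 120 N, or if a joint passes its speed limit or range.

ROBOT

A 6-joint arm with a two-finger parallel gripper is mounted at the origin on the work surface. World frame = base frame: x ahead of the robot, y to its left, z up, the work surface at z = 0. Lengths are in mm, angles in rad, forces in N, time in s.
With the tool pointing down it reaches from about 350 to 775 mm from the base axis. Payload 7.3 kg.
Tool frame: the origin (TCP) lies on the mounting face of the last link; the fingertips stand 178 mm ahead of it and the grasp point (between the pads) lies 159 mm ahead of it; z points along the fingers, y is the line along which they close (so a half turn about z gives the same grasp; the last joint's range is limited). The gripper opens to 92 mm and grips with 3 to 60 N. Pads are 19 mm wide; open, the fingers measure 130 mm over their backs; the gripper's body (75 mm by 190 mm) begins 47 mm behind the grasp point.
Start: joints at [0.975, 0.342, 1.524, -0, 1.275, -0.146], TCP at [228.242, 472.793, 404.741] pointing down, gripper open.
Joint ranges: [-2.53, 2.53], [-0.77, 2.02], [0.04, 2.7], [-1, 4.14], [0.28, 2.66], [-3.11, 3.11]. Speed limits (rad/s): [2.57, 2.57, 3.14, 3.14, 3.14, 3.14].

INTERFACE

Orientations are given as [roll, pitch, yaw] about the fixed x, y, z axes, in that order (R = Rz(yaw) Ry(pitch) Rx(roll)).
In Python, from plant import bot, cams, ticket gives the robot as it stands (bot), with the cameras (cams) and the job (ticket).
- The arm moves only by the shell command python3 shift.py 'ROWS'. ROWS is a JSON object whose key "offsets" holds a list of rows, 1 to 5 of them, each of 5 numbers: the finger opening in mm, then dx, dy, dz in normalised numbers (1 is 50 cm), then a turn about the tool's z in shares of 2 rad (1.0 is 2 rad); each row is the pose to reach, as a shift and turn from the pose commanded when the command began, along the tool's axes at that moment; what a row does not reach only later rows make up. A row lasts 1/8 s, in which the tool goes at most 62.5 mm and 0.188 rad, less where a joint would pass 70% of its speed; a pose out of reach is approached as far as the arm can. The fingers move at their own pace and stop on an object; the grip force is fixed at half the most. Time passes only in rows, so rows that do not move let the fingers close. It prints the time, the measured TCP pose, the force, the opening and the grip force at its end. Shift and turn numbers lie between -1 and 1, and a call with a number outside is refused. Input that does not fit is refused with a message, and nothing moves.
- bot.get_obs(): the state, without advancing time (a new reading comes with each control period).
- cams.capture(name): name is "scene" or "top"; returns a dict with "color" (384x512x3 uint8, red, green, blue), "K" (3x3 intrinsics, pixels), "k1" (the pictures are not rectified: a ray, as slopes to the right and down, at radius r is drawn at 1 + k1 r^2 times it, then the intrinsics apply), "R" (3x3) and "t" (3): a world point X has camera coordinates R X + t. Camera axes: x right, y down, z forward; pixel columns grow to the right and rows downward; lengths in mm; the calibration is good to about 2 mm. A picture is of the moment at which its call begins. There is no depth.
- ticket.close_job(): hands the job in; it is judged then, once.
The state is a dict: "time": time; "joint_positions": joint angles; "dq": joint speeds; "tau": joint torques, N m; "tool_pos": TCP position; "tcp_rot": TCP orientation; "contact_force": force on the tool from outside, world axes, zero at the start; "moment": the same for the moment, N m; "grip_width": finger opening in mm; "finger_force": force on a finger pad.
Only numpy, scipy, OpenCV 4.12 (cv2) and the standard library are available. Lean on these libraries where they do the work, as an engineer would, in place of code of your own. Each camera call takes 0.05 s, during which the arm holds its last target. There are 200 camera calls.

## Working session

There is one attempt and no reset: what is moved stays moved. The work goes in short steps, Python scripts to look and compute and a shell command to move; the robot and the scene stay as the last step left them, time stands still between calls to the robot, and variables do not carry over. Pictures are saved under pics/ and viewed, at most 10 in all, crops included, and the job is handed in when it is done.

```bash
ls; mkdir -p pics; python3 - <<'E'
from plant import bot, cams, ticket
import cv2,numpy as np
for n in("scene","top"):
    c=cams.capture(n); cv2.imwrite(f"pics/{n}0.png",c["color"][:,:,::-1]); print(n,c["K"],c["k1"],c["R"],c["t"])
o=bot.get_obs();print(o)
E
```

```text
pics
plant.py
shift.py
scene [[446.97665641   0.         260.29310914]
 [  0.         446.97665641 192.04597474]
 [  0.           0.           1.        ]] -0.11699759540963385 [[ 0.87751073  0.47921631 -0.0180732 ]
 [ 0.35402421 -0.67276794 -0.64965388]
 [-0.32348381  0.5636799  -0.76001526]] [-495.37072816 -121.60373412 1031.52539711]
top [[394.89212929   0.         253.34989358]
 [  0.         394.89212929 193.96542548]
 [  0.           0.           1.        ]] -0.1236920051051552 [[-0.02313092 -0.99955389  0.01889379]
 [-0.9914396   0.02050579 -0.12894582]
 [ 0.12850087 -0.02171468 -0.99147163]] [ 40.39482496 572.21247426 729.8201654 ]
{'time': 0.1, 'joint_positions': array([ 9.74998105e-01,  3.42629249e-01,  1.52491721e+00,  1.59158233e-05,
        1.27539764e+00, -1.46012847e-01]), 'dq': array([ 0.00068611, -0.00186183, -0.00267071, -0.00099138,  0.00013291,
        0.00261199]), 'tau': array([ 2.07288984e-03, -4.32001269e+01, -2.44696140e+01,  7.20398873e-02,
        5.26024529e-02, -6.43196677e-05]), 'tool_pos': array([228.17006046, 472.6889516 , 404.12814241]), 'tcp_rot': array([-3.14025780e+00, -2.11686009e-04,  2.69180249e+00]), 'contact_force': array([-0.39763027, -0.29890829,  0.28801485]), 'moment': array([0.04902348, 0.02726351, 0.02379443]), 'finger_force': 0.0, 'grip_width': 92.2125458959374}
```

View pics/scene0.png

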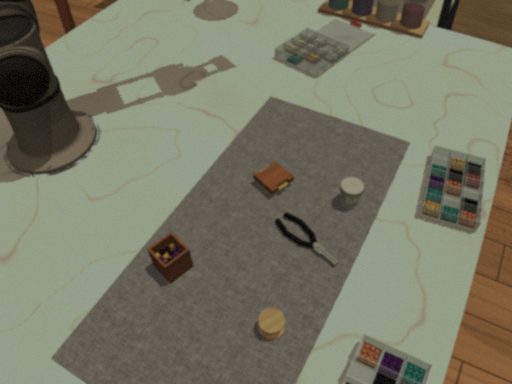

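View pics/top0.png

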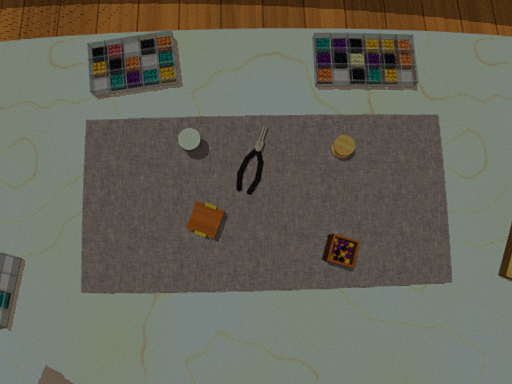

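The scene view shows the lids at about (274,178), the box at (171,257), and the pliers, jar and spool. In the top view the lids are at (206,220), with brass tabs at (211,206) and (201,235), and the box is at (342,251).

```bash
cat > h.py <<'E'
import cv2,numpy as np
from plant import bot, cams, ticket
def und(c,p):
    d=np.array([c["k1"],0,0,0,0],float)
    return cv2.undistortPoints(np.array(p,float).reshape(-1,1,2),c["K"],d).reshape(-1,2)
def plane(c,p,z):
    n=np.c_[und(c,p),np.ones(len(np.reshape(p,(-1,2))))]; d=n@c["R"]; o=-c["R"].T@c["t"]
    return o+d*((z-o[2])/d[:,2])[:,None]
def tri(a,pa,b,pb):
    P=lambda c:np.c_[c["R"],c["t"]]
    X=cv2.triangulatePoints(P(a),P(b),und(a,pa).T,und(b,pb).T); return (X[:3]/X[3]).T
def proj(c,X):
    return cv2.projectPoints(np.array(X,float).reshape(-1,1,3),cv2.Rodrigues(c["R"])[0],c["t"],c["K"],np.array([c["k1"],0,0,0,0],float))[0].reshape(-1,2)
E
python3 - <<'E'
from h import *
s,t=cams.capture("scene"),cams.capture("top")
cr=lambda c,x,y:cv2.resize(c["color"][y-28:y+28,x-28:x+28,::-1],(290,290),interpolation=cv2.INTER_CUBIC)
cv2.imwrite("pics/crops.png",np.vstack([np.hstack([cr(s,274,178),cr(s,171,257)]),np.hstack([cr(t,206,220),cr(t,342,251)])]))
for c,boxes in((s,[(274,178),(171,257)]),(t,[(206,220),(342,251)])):
  for x,y in boxes:
    w=c["color"][y-28:y+28,x-28:x+28]; h=cv2.cvtColor(w,cv2.COLOR_RGB2HSV)
    for nm,m in(("brown",(h[...,1]>110)&((h[...,0]<17))&(h[...,2]>90)),("brass",(h[...,0]>=17)&(h[...,0]<32)&(h[...,1]>100)&(h[...,2]>90))):
        n,l,st,ce=cv2.connectedComponentsWithStats(m.astype(np.uint8))
        for i in range(1,n):
            if st[i,4]>12: print((x,y),nm,st[i,4],ce[i]+[x-28,y-28],cv2.boxPoints(cv2.minAreaRect(np.argwhere(l==i)[:,::-1].astype(np.float32))).round(1).tolist() )
E
```

```text
(274, 178) brown 557 [273.12567325 175.07001795] [[7.900000095367432, 24.100000381469727], [24.600000381469727, 5.599999904632568], [46.5, 25.399999618530273], [29.899999618530273, 43.900001525878906]]
(274, 178) brass 44 [282.5        185.31818182] [[31.100000381469727, 36.599998474121094], [40.099998474121094, 30.600000381469727], [42.20000076293945, 33.79999923706055], [33.20000076293945, 39.79999923706055]]
(171, 257) brown 182 [167.19230769 249.9010989 ] [[4.5, 19.399999618530273], [30.100000381469727, 0.20000000298023224], [45.099998474121094, 20.200000762939453], [19.5, 39.400001525878906]]
(171, 257) brass 13 [157.23076923 254.15384615] [[11.5, 24.5], [13.5, 22.5], [16.5, 25.5], [14.5, 27.5]]
(171, 257) brass 17 [165.58823529 255.35294118] [[20.0, 26.0], [22.5, 23.5], [25.5, 26.5], [23.0, 29.0]]
(206, 220) brown 831 [204.69314079 219.28038508] [[7.300000190734863, 36.0], [17.5, 7.699999809265137], [46.099998474121094, 18.100000381469727], [35.79999923706055, 46.400001525878906]]
(206, 220) brass 53 [210.30188679 205.50943396] [[26.100000381469727, 13.699999809265137], [27.5, 9.5], [38.599998474121094, 13.199999809265137], [37.20000076293945, 17.399999618530273]]
(206, 220) brass 46 [199.43478261 233.08695652] [[15.600000381469727, 41.0], [17.200000762939453, 37.20000076293945], [27.899999618530273, 41.79999923706055], [26.299999237060547, 45.599998474121094]]
(342, 251) brown 181 [343.33701657 249.82320442] [[12.399999618530273, 36.70000076293945], [19.899999618530273, 10.300000190734863], [46.20000076293945, 17.799999237060547], [38.70000076293945, 44.20000076293945]]
(342, 251) brass 17 [350.70588235 244.58823529] [[35.0, 20.0], [39.0, 20.0], [39.0, 23.0], [35.0, 23.0]]
(342, 251) brass 17 [342.52941176 253.64705882] [[27.0, 29.0], [30.0, 29.0], [30.0, 33.0], [27.0, 33.0]]
(342, 251) brass 23 [346.82608696 261.        ] [[31.0, 36.0], [35.0, 36.0], [35.0, 40.0], [31.0, 40.0]]
```

View pics/crops.png

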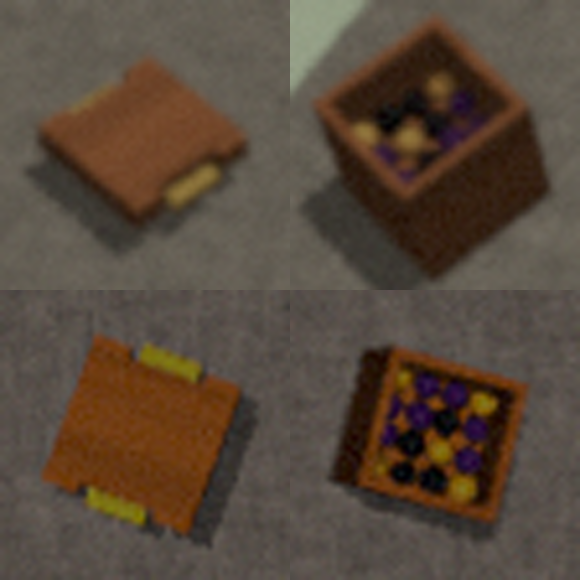

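The crops show the rim and lid corners clearly (top row is the scene view, bottom row the top view). I'll triangulate these corners across the two views, and check heights and sizes.

```bash
python3 - <<'E'
from h import *
s,t=cams.capture("scene"),cams.capture("top")
def full(p,ox,oy,x,y): return (np.array(p,float)-[ox,oy]+.5)*56/290-.5+[x-28,y-28]
# order: (+x+y),(+x-y),(-x-y),(-x+y)
bs=full([(527,105),(405,195),(315,103),(435,18)],290,0,171,257)
bt=full(np.array([(395,348),(527,384),(494,522),(363,487)]),290,290,342,251)
ls=full([(247,142),(140,208),(38,132),(150,58)],0,0,274,178)
lt=full([(97,337),(240,385),(188,535),(45,478)],0,290,206,220)
for n,a,b,z in(("box",bs,bt,58),("lid",ls,lt,27)):
    X=tri(s,a,t,b); print(n,X.round(1).tolist(),"mean",X.mean(0).round(1))
    for nm,c,p in(("s",s,a),("t",t,b)):
        Y=plane(c,p,z); e=np.roll(Y,-1,0)-Y
        ang=[(np.degrees(np.arctan2(v[1],v[0]))+45)%90-45 for v in e]
        print(nm,Y.mean(0).round(1),"edges",np.linalg.norm(e,axis=1).round(1),"ang",np.round(ang,1))
# tabs (brass top surface z=21)
for p in([210.3,205.5],[199.4,233.1]): print("tab t",plane(t,[p],21).round(1))
print("tab s",plane(s,[[282.5,185.3]],20).round(1))
cs=[plane(t,[[210.3,205.5]],21)[0],plane(t,[[199.4,233.1]],21)[0]];d=cs[0]-cs[1];print("tab axis deg",np.degrees(np.arctan2(d[1],d[0])),np.linalg.norm(d),(cs[0]+cs[1])/2)
o=bot.get_obs();print(o["tool_pos"],o["tcp_rot"])
E
```

```text
box [[491.7, -121.5, 57.0], [477.1, -169.6, 58.3], [428.1, -155.0, 57.0], [442.5, -107.3, 56.3]] mean [ 459.9 -138.4   57.2]
s [ 460.8 -138.5   58. ] edges [49.8 49.8 49.8 49.9] ang [-17.9 -16.6 -17.7 -16.5]
t [ 459.5 -138.5   58. ] edges [50.4 51.5 49.6 51.6] ang [-16.7 -16.4 -16.6 -15.6]
lid [[564.3, 140.7, 21.7], [544.7, 86.4, 26.9], [488.6, 107.0, 21.8], [510.9, 160.2, 26.0]] mean [527.1 123.6  24.1]
s [528.9 121.6  27. ] edges [54.1 56.2 60.1 59.5] ang [-23.1 -16.9 -19.7 -23. ]
t [526.4 122.9  27. ] edges [57.3 59.5 58.  56.6] ang [-19.7 -19.9 -22.7 -20.6]
tab t [[553.8 112.9  21. ]]
tab t [[499.9 134.9  21. ]]
tab s [[554.7 112.   20. ]]
tab axis deg -22.171234561871753 58.17100725138709 [526.87416068 123.92591088  21.        ]
[228.23276423 472.76730907 404.51443578] [-3.14118594e+00 -7.74717506e-05  2.69178895e+00]
```

The measurements agree with the text:

| Thing | Position (mm) | Yaw | Triangulated height (mm) | Given height (mm) |
|---|---|---|---|---|
| Box centre | (460, -138.5) | -16.7° | 57 (rim) | 58 |
| Lids centre | (527, 123.5) | about -21.5° | 24 (top) | 27 |

I'll start with the approach, using half the translation and part of the turn.

Careful with the scale: shifts go in shares of 50 cm and turns go in shares of 2 rad. That gives: -220 mm is -0.44, -176 mm is -0.352, 0.9 rad is 0.45.

```bash
cat > to.py <<'E'
import sys,numpy as np
from scipy.spatial.transform import Rotation as Ro
from plant import bot, cams, ticket
x,y,z,a=map(float,sys.argv[1:5])   # target TCP xyz, tool-y angle (deg, mod 180)
o=bot.get_obs();R=Ro.from_euler("xyz",o["tcp_rot"]).as_matrix()
ta=np.degrees(np.arctan2(R[1,1],R[0,1]));d=(ta-a+90)%180-90
print("at",o["tool_pos"].round(1),"tool-y",ta.round(2),"move",(R.T@(np.array([x,y,z])-o["tool_pos"])).round(1),"turn",np.radians(d).round(3),"q6",o["joint_positions"][5].round(2),"F",o["contact_force"].round(1),"w",o["grip_width"].round(1),"t",round(o["time"],2))
E
python3 shift.py '{"offsets":[[92, -0.088, -0.04, 0.028, 0.09], [92, -0.176, -0.08, 0.056, 0.18], [92, -0.264, -0.12, 0.084, 0.27], [92, -0.352, -0.16, 0.112, 0.36], [92, -0.44, -0.194, 0.14, 0.45]]}'
python3 to.py 527 123.5 260 -21.5
```

```text
time: 0.92
tool_pos: [385.0, 288.5, 334.4]
tcp_rot: [3.141, -0.0, 1.786]
contact_force: [0.9, -0.5, 0.3]
grip_width: 91.5
finger_force: 0.0Traceback (most recent call last):
  File "to.py", line 7, in <module>
    print("at",o["tool_pos"].round(1),"tool-y",ta.round(2),"move",(R.T@(np.array([x,y,z])-o["tool_pos"])).round(1),"turn",np.radians(d).round(3),"q6",o["joint_positions"][5].round(2),"F",o["contact_force"].round(1),"w",o["grip_width"].round(1),"t",round(o["time"],2))
                                                                                                                                                                                                                           ^^^^^^^^^^^^^^^^^^^^^
AttributeError: 'float' object has no attribute 'round'
```

```bash
sed -i 's/o\["grip_width"\].round(1)/round(o["grip_width"],1)/' to.py
python3 to.py 527 123.5 260 -21.5
```

```text
at [385.  288.5 334.4] tool-y 12.32 move [-191.5  103.5   74.5] turn 0.59 q6 0.27 F [ 0.9 -0.5  0.3] w 91.5 t 0.93
```

Converted, -191.5 mm is -0.383, -144 mm is -0.288, 0.59 rad is 0.295.

```bash
python3 shift.py '{"offsets":[[92, -0.096, 0.052, 0.036, 0.075], [92, -0.192, 0.104, 0.072, 0.15], [92, -0.288, 0.156, 0.108, 0.225], [92, -0.383, 0.207, 0.148, 0.295], [92, -0.383, 0.207, 0.148, 0.295]]}'
python3 to.py 527 123.5 183 -21.5
python3 - <<'E'
from h import *
s,t=cams.capture("scene"),cams.capture("top")
cr=lambda c,x,y:cv2.resize(c["color"][y-40:y+40,x-40:x+40,::-1],(390,390),interpolation=cv2.INTER_CUBIC)
cv2.imwrite("pics/pre.png",np.hstack([cr(s,274,168),cr(t,206,215)]))
E
```

```text
time: 1.55
tool_pos: [528.7, 122.8, 259.1]
tcp_rot: [-3.14, 0.001, 1.196]
contact_force: [-0.6, 1.8, 0.7]
grip_width: 92.0
finger_force: 0.0
at [528.7 122.8 259.1] tool-y -21.46 move [ 0.1 -1.8 76.1] turn 0.001 q6 0.46 F [-0.6  1.8  0.7] w 92.0 t 1.55
```

View pics/pre.png

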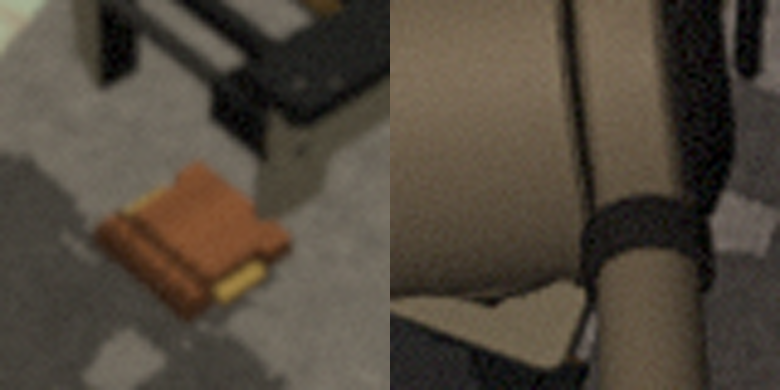

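The left half (scene view) shows the fingers above and on either side of the lids, at about (95,60) and (290,190) in the crop. The right half (top view) is hidden by the arm. I'll go down in stages.

Converted, 60 mm is 0.12, 55 mm is 0.11.

```bash
python3 shift.py '{"offsets":[[92, 0, -0.002, 0.04, 0], [92, 0, -0.002, 0.08, 0], [92, 0, -0.002, 0.11, 0], [92, 0, -0.002, 0.12, 0], [92, 0, -0.002, 0.12, 0]]}'
python3 to.py 527 123.5 183 -21.5
python3 - <<'E'
from h import *
s=cams.capture("scene")
cv2.imwrite("pics/pre2.png",cv2.resize(s["color"][128:208,224:324,::-1],(750,600),interpolation=cv2.INTER_CUBIC))
E
```

```text
time: 2.28
tool_pos: [526.2, 126.4, 200.9]
tcp_rot: [3.142, -0.0, 1.203]
contact_force: [0.3, -0.2, -0.0]
grip_width: 91.6
finger_force: 0.0
at [526.2 126.4 200.9] tool-y -21.1 move [-2.4  1.8 17.9] turn 0.007 q6 0.46 F [ 0.3 -0.2 -0. ] w 91.6 t 2.27
```

View pics/pre2.png

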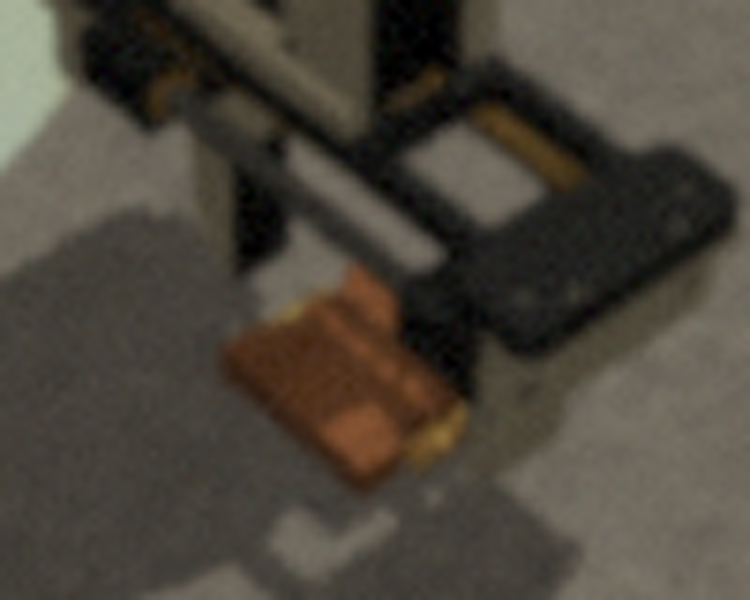

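The fingers straddle the two tabs: the near tab is at about (437,435) in the crop, with the finger just beyond it. I'll correct the sideways offset and go down.

Converted, 17.5 mm is 0.035, -2.4 mm is -0.0048, 0.006 rad is 0.003.

```bash
python3 shift.py '{"offsets":[[92, -0.0048, 0.0036, 0.01, 0], [92, -0.0048, 0.0036, 0.024, 0], [92, -0.0048, 0.0036, 0.034, 0.003], [92, -0.0048, 0.0036, 0.035, 0.003], [92, -0.0048, 0.0036, 0.035, 0.003]]}'
python3 to.py 527 123.5 183 -21.5
```

```text
time: 2.95
tool_pos: [527.1, 123.1, 183.2]
tcp_rot: [-3.142, -0.0, 1.196]
contact_force: [-0.1, 0.3, 0.6]
grip_width: 92.0
finger_force: 0.0
at [527.1 123.1 183.2] tool-y -21.48 move [ 0.3 -0.2  0.2] turn 0.0 q6 0.46 F [-0.1  0.3  0.6] w 92.0 t 2.95
```

```bash
python3 shift.py '{"offsets":[[72, 0, 0, 0, 0], [72, 0, 0, 0, 0], [60, 0, 0, 0, 0], [60, 0, 0, 0, 0], [60, 0, 0, 0, 0]]}'; echo
python3 shift.py '{"offsets":[[60, 0, 0, 0, 0], [60, 0, 0, 0, 0]]}';echo; python3 to.py 527 123.5 183 -21.5
```

```text
time: 3.58
tool_pos: [527.1, 123.1, 183.3]
tcp_rot: [3.141, -0.0, 1.196]
contact_force: [-0.0, 0.2, 1.0]
grip_width: 65.5
finger_force: 30.0

time: 3.82
tool_pos: [527.1, 123.1, 183.3]
tcp_rot: [3.141, -0.0, 1.196]
contact_force: [0.4, 0.6, 1.4]
grip_width: 65.3
finger_force: 30.0

at [527.1 123.1 183.3] tool-y -21.49 move [ 0.3 -0.2  0.3] turn 0.0 q6 0.46 F [0.4 0.6 1.4] w 65.3 t 3.83
```

Converted, -56 mm is -0.112, -42 mm is -0.084.

```bash
python3 shift.py '{"offsets":[[60, 0, 0, -0.008, 0], [60, 0, 0, -0.028, 0], [60, 0, 0, -0.056, 0], [60, 0, 0, -0.084, 0], [60, 0, 0, -0.112, 0]]}'; echo
python3 shift.py '{"offsets":[[60, 0, 0, -0.03, 0], [60, 0, 0, -0.058, 0], [60, 0, 0, -0.074, 0], [60, 0, 0, -0.08, 0], [60, 0, 0, -0.08, 0]]}'; echo;python3 to.py 460 -138.5 280 -16.7
```

```text
time: 4.45
tool_pos: [527.1, 123.1, 240.6]
tcp_rot: [3.141, -0.0, 1.196]
contact_force: [0.5, 0.3, -0.9]
grip_width: 65.3
finger_force: 30.0

time: 5.08
tool_pos: [527.0, 123.1, 279.1]
tcp_rot: [-3.141, 0.0, 1.196]
contact_force: [-0.2, 0.5, -0.5]
grip_width: 65.7
finger_force: 30.0

at [527.  123.1 279.1] tool-y -21.48 move [-268.    33.5   -0.9] turn -0.083 q6 0.46 F [-0.2  0.5 -0.5] w 65.7 t 5.08
```

```bash
python3 shift.py '{"offsets":[[60, -0.024, 0.002, 0, 0], [60, -0.072, 0.008, 0, 0], [60, -0.132, 0.016, 0, 0], [60, -0.192, 0.024, 0, 0], [60, -0.252, 0.032, 0, 0]]}'>/dev/null; 
python3 shift.py '{"offsets":[[60, -0.06, 0.008, 0, 0], [60, -0.12, 0.016, 0, -0.01], [60, -0.18, 0.024, 0, -0.025], [60, -0.23, 0.03, 0, -0.04], [60, -0.26, 0.033, 0, -0.0415]]}';echo
python3 shift.py '{"offsets":[[60, -0.016, 0.001, 0, 0], [60, -0.024, 0.002, 0, 0], [60, -0.024, 0.002, 0, 0], [60, -0.024, 0.002, 0, 0]]}';echo;python3 to.py 460 -138.5 280 -16.7
python3 - <<'E'
from h import *
s,t=cams.capture("scene"),cams.capture("top")
cr=lambda c,x,y:cv2.resize(c["color"][y-40:y+40,x-40:x+40,::-1],(390,390),interpolation=cv2.INTER_CUBIC)
cv2.imwrite("pics/over.png",np.hstack([cr(s,171,235),cr(t,345,250)]))
E
```

```text
time: 6.32
tool_pos: [462.8, -128.4, 278.9]
tcp_rot: [-3.141, -0.0, 1.277]
contact_force: [0.1, 0.1, -1.2]
grip_width: 66.0
finger_force: 30.0

time: 6.82
tool_pos: [461.1, -138.3, 279.2]
tcp_rot: [-3.142, -0.0, 1.279]
contact_force: [0.8, -0.3, -0.2]
grip_width: 65.5
finger_force: 30.0

at [ 461.1 -138.3  279.2] tool-y -16.69 move [-0.5 -1.  -0.8] turn 0.0 q6 -0.16 F [ 0.8 -0.3 -0.2] w 65.5 t 6.83
```

View pics/over.png

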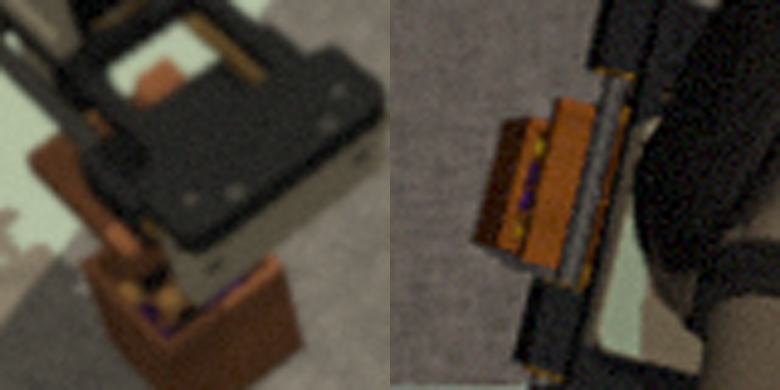

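The left half (scene) shows the gripper holding the lids over the box, with the lid's (-x,-y) corner at about (30,157). In the right half (top), the lid's +y edge runs from (558,97) to (522,268), and the box wall is to its left. I'll cast these points at the lid's height to see how the lid sits in the grip.

```bash
python3 - <<'E'
from h import *
s,t=cams.capture("scene"),cams.capture("top")
f=lambda p,x,y,ox=0:(np.array(p,float)-[ox,0]+.5)*80/390-.5+[x-40,y-40]
a=np.radians(-16.7);ux=np.array([np.cos(a),np.sin(a)]);uy=np.array([-ux[1],ux[0]]);c0=np.array([461.1,-138.3])
tp=f([(558,97),(522,268)],345,250,390)
Y=plane(t,tp,123)[:,:2]; print("top +y edge corners in lid frame",((Y-c0)@np.c_[ux,uy]).round(1))
Z=plane(s,f([(30,157)],171,235),123)[:,:2]; print("scene corner",((Z-c0)@np.c_[ux,uy]).round(1))
# box rim corners re-read in this top view
B=plane(t,f([(505,120),(475,243)],345,250,390),3); print("box foot/left edge",((B[:,:2]-c0)@np.c_[ux,uy]).round(1))
E
```

```text
top +y edge corners in lid frame [[ 28.2  31.5]
 [-33.1  29.2]]
scene corner [[-27.  -28.4]]
box foot/left edge [[ 25.2  24.5]
 [-27.   24. ]]
```

The lid is centred in x and about +1 mm in its y. The box is about 1 mm off in both directions. I'll correct that, go down to just above the rim and look again.

Converted, 34 mm is 0.068, 28 mm is 0.056.

```bash
python3 shift.py '{"offsets":[[60, -0.001, -0.001, 0.016, 0], [60, -0.002, -0.002, 0.036, 0], [60, -0.002, -0.002, 0.056, 0], [60, -0.002, -0.002, 0.068, 0], [60, -0.002, -0.002, 0.068, 0]]}';echo
python3 shift.py '{"offsets":[[60, 0, 0, 0, 0], [60, 0, 0, 0, 0]]}' >/dev/null; python3 to.py 460 -138.5 245 -16.7
python3 - <<'E'
from h import *
s,t=cams.capture("scene"),cams.capture("top")
cr=lambda c,x,y:cv2.resize(c["color"][y-25:y+25,x-25:x+25,::-1],(400,400),interpolation=cv2.INTER_CUBIC)
cv2.imwrite("pics/near.png",np.hstack([cr(s,168,252),cr(t,340,250)]))
E
```

```text
time: 7.65
tool_pos: [459.7, -139.4, 244.6]
tcp_rot: [-3.14, -0.0, 1.279]
contact_force: [0.2, 0.5, -0.8]
grip_width: 65.2
finger_force: 30.0

at [ 459.9 -139.5  245.5] tool-y -16.73 move [ 1.  -0.2  0.5] turn -0.001 q6 -0.16 F [ 0.9 -1.2 -0.7] w 66.1 t 7.9
```

View pics/near.png

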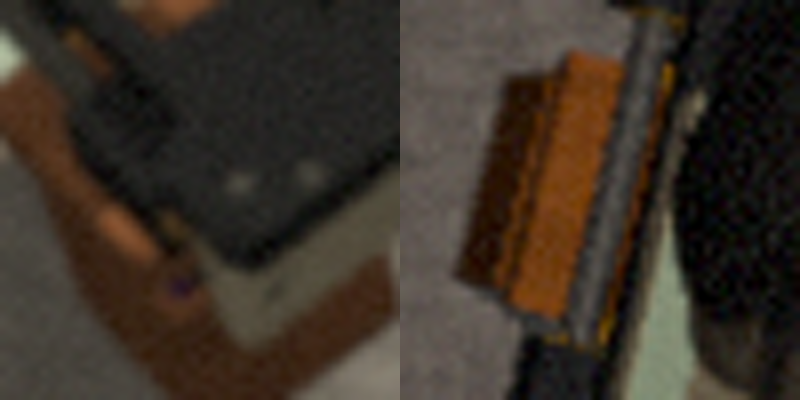

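In the top half, the lid's +y edge runs (568,50)–(512,310), the box's rim edge (546,80)–(497,290) and its foot (505,80)–(458,275). I'll compare them in the lid's frame.

```bash
python3 - <<'E'
from h import *
s,t=cams.capture("scene"),cams.capture("top")
f=lambda p,x,y,ox=0:(np.array(p,float)-[ox,0]+.5)/8-.5+[x-25,y-25]
a=np.radians(-16.7);ux=np.array([np.cos(a),np.sin(a)]);uy=np.array([-ux[1],ux[0]]);c0=np.array([459.9,-139.4])
for n,p,z in(("lid +y edge",[(568,50),(512,310)],88.7),("rim +y",[(546,80),(497,290)],58),("foot",[(505,80),(458,275)],3)):
    print(n,((plane(t,f(p,340,250,400),z)[:,:2]-c0)@np.c_[ux,uy]).round(1))
print("scene lid corner",((plane(s,f([(0,105)],168,252),88.7)[:,:2]-c0)@np.c_[ux,uy]).round(1))
# hue/brightness profile across the +y edge, perpendicular, averaged along the edge (lid frame y at given z)
g=t["color"].astype(np.float32)
for z in(88.7,58,3):
    v=[]
    for y in np.arange(20,36,1.):
        P=[np.r_[c0+ux*x+uy*y,z] for x in np.arange(-18,19,2)]
        q=proj(t,P).astype(np.float32); c=cv2.remap(g,q[:,0],q[:,1],cv2.INTER_LINEAR).reshape(-1,3).mean(0); v.append((y,int(c[0]),int(c[2])))
    print(z,v)
E
```

```text
lid +y edge [[ 28.5  31. ]
 [-31.2  29. ]]
rim +y [[ 23.2  27.9]
 [-27.3  27. ]]
foot [[ 25.1  26.7]
 [-25.3  26.1]]
scene lid corner [[-23.7 -26.6]]
88.7 [(np.float64(20.0), 116, 17), (np.float64(21.0), 116, 17), (np.float64(22.0), 116, 18), (np.float64(23.0), 115, 19), (np.float64(24.0), 115, 18), (np.float64(25.0), 115, 18), (np.float64(26.0), 116, 18), (np.float64(27.0), 115, 16), (np.float64(28.0), 111, 17), (np.float64(29.0), 100, 15), (np.float64(30.0), 81, 12), (np.float64(31.0), 67, 9), (np.float64(32.0), 67, 10), (np.float64(33.0), 75, 11), (np.float64(34.0), 69, 10), (np.float64(35.0), 52, 8)]
58 [(np.float64(20.0), 115, 17), (np.float64(21.0), 113, 16), (np.float64(22.0), 106, 16), (np.float64(23.0), 90, 13), (np.float64(24.0), 72, 10), (np.float64(25.0), 65, 9), (np.float64(26.0), 71, 10), (np.float64(27.0), 75, 11), (np.float64(28.0), 64, 9), (np.float64(29.0), 49, 7), (np.float64(30.0), 42, 7), (np.float64(31.0), 40, 6), (np.float64(32.0), 40, 4), (np.float64(33.0), 40, 4), (np.float64(34.0), 39, 4), (np.float64(35.0), 40, 8)]
3 [(np.float64(20.0), 41, 6), (np.float64(21.0), 41, 5), (np.float64(22.0), 40, 4), (np.float64(23.0), 39, 5), (np.float64(24.0), 40, 7), (np.float64(25.0), 45, 16), (np.float64(26.0), 56, 32), (np.float64(27.0), 69, 50), (np.float64(28.0), 82, 66), (np.float64(29.0), 91, 77), (np.float64(30.0), 96, 82), (np.float64(31.0), 97, 83), (np.float64(32.0), 96, 82), (np.float64(33.0), 96, 81), (np.float64(34.0), 95, 81), (np.float64(35.0), 95, 81)]
```

In y, the box sits about 1 to 2 mm further along +y than the tool, while the lid is at +0.3, so I'll move tool x by +1.3. x already agrees. Next I'll lower gently and watch the force.

Converted, 8 mm is 0.016, 1.3 mm is 0.0026.

```bash
python3 shift.py '{"offsets":[[60, 0.0014, 0, 0, 0], [60, 0.0026, 0, 0.004, 0], [60, 0.0026, 0, 0.01, 0], [60, 0.0026, 0, 0.014, 0], [60, 0.0026, 0, 0.016, 0]]}';echo
python3 shift.py '{"offsets":[[60, 0, 0, 0, 0], [60, 0, 0, 0.002, 0], [60, 0, 0, 0.004, 0], [60, 0, 0, 0.004, 0]]}'; echo; python3 to.py 460 -138.5 226.5 -16.7
```

```text
time: 8.72
tool_pos: [460.1, -138.2, 237.0]
tcp_rot: [-3.141, -0.0, 1.279]
contact_force: [-0.2, -0.2, -0.4]
grip_width: 65.5
finger_force: 30.0

time: 9.22
tool_pos: [460.1, -138.2, 235.1]
tcp_rot: [-3.141, -0.0, 1.279]
contact_force: [0.3, -0.4, -1.5]
grip_width: 65.4
finger_force: 30.0

at [ 460.1 -138.2  235.1] tool-y -16.73 move [-0.3 -0.   8.6] turn -0.001 q6 -0.16 F [ 0.3 -0.4 -1.5] w 65.4 t 9.22
```

Converted, 3 mm is 0.006, 2 mm is 0.004.

```bash
python3 shift.py '{"offsets":[[60, 0, 0, 0.002, 0], [60, 0, 0, 0.004, 0], [60, 0, 0, 0.006, 0], [60, 0, 0, 0.006, 0]]}';echo
python3 shift.py '{"offsets":[[60, 0, 0, 0.002, 0], [60, 0, 0, 0.004, 0], [60, 0, 0, 0.006, 0], [60, 0, 0, 0.006, 0]]}'
```

```text
time: 9.72
tool_pos: [460.1, -138.2, 232.1]
tcp_rot: [-3.141, -0.0, 1.279]
contact_force: [-0.5, -1.1, -0.7]
grip_width: 65.6
finger_force: 30.0

time: 10.22
tool_pos: [460.1, -138.2, 229.1]
tcp_rot: [-3.141, -0.0, 1.279]
contact_force: [-0.0, 0.0, -0.6]
grip_width: 65.7
finger_force: 30.0
```

Converted, 2 mm is 0.004, 1 mm is 0.002.

```bash
python3 shift.py '{"offsets":[[60, 0, 0, 0.002, 0], [60, 0, 0, 0.004, 0], [60, 0, 0, 0.004, 0]]}';echo
python3 shift.py '{"offsets":[[60, 0, 0, 0.0008, 0], [60, 0, 0, 0.0016, 0], [60, 0, 0, 0.0016, 0]]}'
```

```text
time: 10.6
tool_pos: [460.1, -138.2, 227.1]
tcp_rot: [-3.141, -0.0, 1.279]
contact_force: [-0.4, -0.0, -0.2]
grip_width: 65.6
finger_force: 30.0

time: 10.98
tool_pos: [460.2, -138.2, 226.4]
tcp_rot: [3.142, -0.0, 1.279]
contact_force: [0.1, -0.5, -0.2]
grip_width: 65.4
finger_force: 30.0
```

Converted, 0.4 mm is 0.0008.

```bash
python3 shift.py '{"offsets":[[60, 0, 0, 0.0008, 0], [60, 0, 0, 0.0008, 0]]}';echo
python3 shift.py '{"offsets":[[60, 0, 0, 0.0008, 0], [60, 0, 0, 0.0008, 0]]}'
```

```text
time: 11.22
tool_pos: [460.1, -138.2, 226.3]
tcp_rot: [3.141, -0.0, 1.279]
contact_force: [-1.8, 0.0, 3.9]
grip_width: 65.2
finger_force: 30.0

time: 11.48
tool_pos: [460.1, -138.2, 226.3]
tcp_rot: [3.141, 0.0, 1.279]
contact_force: [-3.1, 1.8, 8.8]
grip_width: 65.6
finger_force: 30.0
```

Contact comes at TCP z 226.3, exactly the predicted home height. I'll ease off slightly, open, and go up.

Converted, -0.4 mm is -0.0008.

```bash
python3 shift.py '{"offsets":[[60, 0, 0, -0.0008, 0], [72, 0, 0, -0.0008, 0], [80, 0, 0, -0.0008, 0], [92, 0, 0, -0.0008, 0], [92, 0, 0, -0.0008, 0]]}';echo
python3 shift.py '{"offsets":[[92, 0, 0, -0.01, 0], [92, 0, 0, -0.04, 0], [92, 0, 0, -0.08, 0], [92, 0, 0, -0.12, 0], [92, 0, 0, -0.12, 0]]}';echo
python3 shift.py '{"offsets":[[92, -0.06, 0, -0.02, 0.09], [92, -0.16, 0, -0.06, 0.18], [92, -0.26, 0, -0.08, 0.27], [92, -0.28, 0, -0.08, 0.36], [92, -0.28, 0, -0.08, 0.45]]}';echo
python3 - <<'E'
from h import *
s,t=cams.capture("scene"),cams.capture("top")
cr=lambda c,x,y:cv2.resize(c["color"][y-25:y+25,x-25:x+25,::-1],(400,400),interpolation=cv2.INTER_CUBIC)
cv2.imwrite("pics/on.png",np.hstack([cr(s,171,254),cr(t,342,250)]))
E
```

```text
time: 12.1
tool_pos: [460.1, -138.2, 225.9]
tcp_rot: [-3.141, -0.0, 1.279]
contact_force: [0.3, -0.0, 0.3]
grip_width: 90.9
finger_force: 0.0

time: 12.72
tool_pos: [460.5, -138.4, 287.4]
tcp_rot: [3.138, 0.0, 1.279]
contact_force: [-0.0, 0.5, -0.8]
grip_width: 91.8
finger_force: 0.0

time: 13.35
tool_pos: [419.2, -273.4, 325.1]
tcp_rot: [-3.141, 0.0, 0.371]
contact_force: [0.1, -0.0, -0.9]
grip_width: 92.0
finger_force: 0.0
```

View pics/on.png

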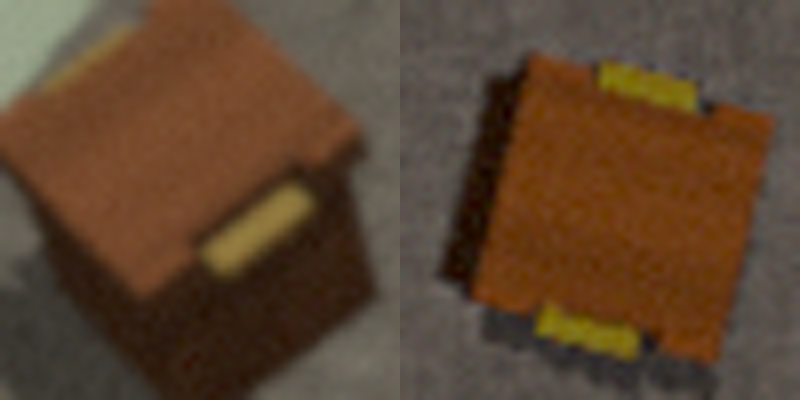

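Both lids are home and level. In the top half the outer lid's corners are at (530,55), (775,115), (715,362) and (470,300), with the brass tabs centred in the notches. I'll triangulate its centre for the second grasp.

```bash
python3 - <<'E'
from h import *
s,t=cams.capture("scene"),cams.capture("top")
f=lambda p,x,y,ox=0:(np.array(p,float)-[ox,0]+.5)/8-.5+[x-25,y-25]
T=f([(530,55),(775,115),(715,362),(470,300)],342,250,400); S=f([(362,138),(140,298),(-5,140),(165,-12)],171,254)
X=tri(s,S,t,T);print(X.round(1).tolist(),X.mean(0).round(1))
for c,p in((s,S),(t,T)):
    Y=plane(c,p,70);e=np.roll(Y,-1,0)-Y;print(Y.mean(0).round(1),np.linalg.norm(e,axis=1).round(1),np.round([(np.degrees(np.arctan2(v[1],v[0]))+45)%90-45 for v in e],1))
E
python3 to.py 460 -138.2 310 73.3
```

```text
[[495.8, -118.1, 64.8], [480.0, -174.5, 69.2], [425.0, -157.3, 65.5], [437.2, -103.8, 63.7]] [ 459.5 -138.4   65.8]
[ 461.6 -140.6   70. ] [57.3 53.3 50.4 61.5] [-18.5 -18.1  -9.7 -11.2]
[ 459.9 -137.2   70. ] [59.3 58.8 58.9 58.1] [-15.2 -16.7 -15.9 -16.3]
at [ 419.7 -272.1  325.4] tool-y -68.07 move [  87.4 -109.2   15.4] turn 0.674 q6 0.46 F [-0.5  0.4  0.6] w 91.7 t 13.55
```

Converted, -109.2 mm is -0.2184, -97 mm is -0.194, 0.674 rad is 0.337.

```bash
python3 shift.py '{"offsets":[[92, 0.044, -0.054, 0.008, 0.085], [92, 0.1, -0.124, 0.016, 0.17], [92, 0.156, -0.194, 0.024, 0.255], [92, 0.1748, -0.2184, 0.03, 0.337], [92, 0.1748, -0.2184, 0.03, 0.337]]}'; echo;python3 shift.py '{"offsets":[[92, 0, 0, 0, 0], [92, 0, 0, 0, 0]]}' >/dev/null; python3 to.py 460.2 -137.8 229 73.4
```

```text
time: 14.18
tool_pos: [460.8, -137.3, 310.6]
tcp_rot: [-3.141, 0.001, -0.288]
contact_force: [-0.1, -0.7, -0.2]
grip_width: 91.8
finger_force: 0.0

at [ 460.5 -139.3  311.1] tool-y -106.83 move [-0.8 -1.3 82.1] turn -0.004 q6 1.41 F [-1.4  0.1 -0.6] w 92.1 t 14.43
```

Converted, 66 mm is 0.132, 60 mm is 0.12, -0.004 rad is -0.002.

```bash
python3 shift.py '{"offsets":[[92, -0.001, -0.0026, 0.04, -0.002], [92, -0.001, -0.0026, 0.084, -0.002], [92, -0.001, -0.0026, 0.12, -0.002], [92, -0.001, -0.0026, 0.132, -0.002], [92, -0.001, -0.0026, 0.132, -0.002]]}';echo; python3 shift.py '{"offsets":[[92, 0, 0, 0, 0], [92, 0, 0, 0, 0]]}' >/dev/null;python3 to.py 460.2 -137.8 229 73.4
```

```text
time: 15.05
tool_pos: [460.6, -137.5, 245.0]
tcp_rot: [-3.141, 0.0, -0.291]
contact_force: [-0.4, -0.0, 0.0]
grip_width: 91.5
finger_force: 0.0

at [ 460.7 -137.2  245.6] tool-y -106.68 move [-0.4  0.7 16.6] turn -0.001 q6 1.41 F [-0.1 -0.5 -0.6] w 91.9 t 15.3
```

Converted, 16.5 mm is 0.033, 16 mm is 0.032.

```bash
python3 shift.py '{"offsets":[[92, -0.0008, 0.001, 0.01, 0], [92, -0.0008, 0.001, 0.022, 0], [92, -0.0008, 0.001, 0.032, 0], [92, -0.0008, 0.001, 0.033, 0], [64, -0.0008, 0.001, 0.033, 0]]}';echo; python3 shift.py '{"offsets":[[63, 0, 0, 0, 0], [63, 0, 0, 0, 0], [63, 0, 0, 0, 0]]}';python3 to.py 460.2 -137.8 229 73.4
python3 - <<'E'
from h import *
s,t=cams.capture("scene"),cams.capture("top")
cr=lambda c,x,y:cv2.resize(c["color"][y-25:y+25,x-25:x+25,::-1],(400,400),interpolation=cv2.INTER_CUBIC)
cv2.imwrite("pics/grip2.png",np.hstack([cr(s,171,254),cr(t,342,250)]))
E
```

```text
time: 15.92
tool_pos: [460.1, -137.5, 228.4]
tcp_rot: [-3.141, 0.0, -0.291]
contact_force: [0.0, -0.1, 0.7]
grip_width: 86.2
finger_force: 0.0

time: 16.3
tool_pos: [460.1, -137.5, 228.6]
tcp_rot: [-3.142, -0.0, -0.291]
contact_force: [0.5, -1.3, 0.3]
grip_width: 63.4
finger_force: 0.0
at [ 460.1 -137.5  228.6] tool-y -106.68 move [ 0.2  0.3 -0.4] turn -0.001 q6 1.41 F [ 0.5 -1.3  0.3] w 63.4 t 16.3
```

View pics/grip2.png

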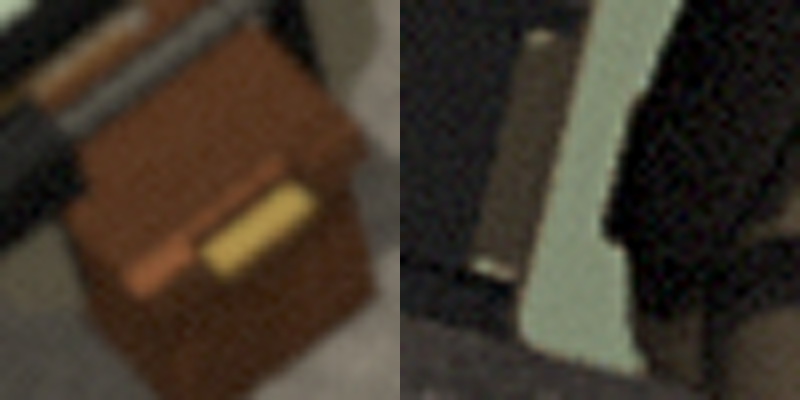

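The left half shows the fingers on either side of the outer lid's plain sides, with the box and inner lid tab, at (260,230), undisturbed. At 63.4 mm opening there is no contact yet, so the grip is centred. I'll close and lift slowly at first.

Converted, -7 mm is -0.014, -5 mm is -0.01.

```bash
python3 shift.py '{"offsets":[[60, 0, 0, 0, 0], [60, 0, 0, 0, 0], [54, 0, 0, 0, 0], [54, 0, 0, 0, 0], [54, 0, 0, 0, 0]]}';echo; python3 shift.py '{"offsets":[[54, 0, 0, -0.001, 0], [54, 0, 0, -0.003, 0], [54, 0, 0, -0.006, 0], [54, 0, 0, -0.01, 0], [54, 0, 0, -0.014, 0]]}'
```

```text
time: 17.02
tool_pos: [460.0, -137.5, 228.5]
tcp_rot: [-3.142, -0.0, -0.291]
contact_force: [-0.4, -1.4, 0.1]
grip_width: 58.9
finger_force: 30.0

time: 17.65
tool_pos: [460.1, -137.5, 235.7]
tcp_rot: [-3.142, -0.0, -0.291]
contact_force: [0.4, 1.2, -1.2]
grip_width: 58.8
finger_force: 30.0
```

Converted, -62 mm is -0.124, -46 mm is -0.092.

```bash
python3 shift.py '{"offsets":[[54, 0, 0, -0.012, 0], [54, 0, 0, -0.032, 0], [54, 0, 0, -0.06, 0], [54, 0, 0, -0.092, 0], [54, 0, 0, -0.124, 0]]}'>/dev/null; python3 shift.py '{"offsets":[[54, 0, 0, -0.036, 0], [54, 0, 0, -0.076, 0], [54, 0, 0, -0.112, 0], [54, 0, 0, -0.14, 0], [54, 0, 0, -0.16, 0]]}' >/dev/null; python3 shift.py '{"offsets":[[54, 0, 0, -0.01, 0], [54, 0, 0, -0.014, 0], [54, 0, 0, -0.014, 0], [54, 0, 0, -0.014, 0], [54, 0, 0, -0.014, 0]]}'
python3 - <<'E'
from h import *
s,t=cams.capture("scene"),cams.capture("top")
w=s["color"][150:300,90:290,::-1]
cv2.imwrite("pics/end.png",cv2.resize(w,(800,600),interpolation=cv2.INTER_CUBIC))
E
```

```text
time: 19.52
tool_pos: [460.0, -137.5, 384.2]
tcp_rot: [-3.141, 0.001, -0.291]
contact_force: [-0.3, -0.1, -0.7]
grip_width: 58.5
finger_force: 30.0
```

View pics/end.png

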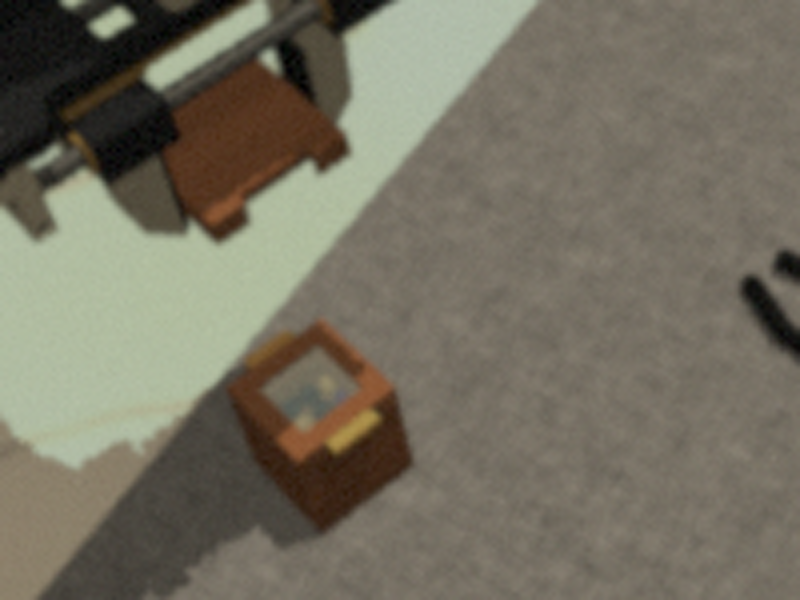

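The outer lid hangs level in the gripper at about (255,150). The inner lid is shut on the box at (315,390), with the beads visible through its window. The lid has risen about 156 mm.

```bash
python3 -c "
from plant import bot, cams, ticket
print(ticket.close_job())"
```

```text
the job is handed in; nothing more can be done
None
```

The job is handed in at about 20 s of the 54 s allowed: the inner lid is home on the box with the beads showing through its window, and the outer lid is held level about 15 cm above it. The judge's result was not shown.

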